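# Sort the bench tools into their own parts dishes

## Task

The three tools on the bench each stand in another tool's dish. Move each into the dish of its own colour - the yellow tape measure to yellow, the red countersink cage to red, the blue-lidded jar to blue - parking one of them in the empty grey dish on the way, because a dish holds only one tool. Set each tool down upright in the middle of its dish without dropping it or tipping it over, finish with the grey dish empty, and leave the drill plate, pliers and air drill undisturbed.

Things in the scene. Friction and masses are not known exactly. Their poses are not given: they have to be found in the camera images.
- tape_center (a point): Yellow tape measure with black bumpers and side discs, standing upright on its flat foot; 68 mm long (its x, steel hook at +x), 34 mm thick (its y, 36 mm over the side discs), 60 mm tall, about 0.25 kg. Grip it across its thickness, fingers closing along its y. The point is its centre, 30 mm above its foot; z up.
- cage_center (a point): Red countersink cage (a round drill stop), standing upright on its wide end: 40 mm across at the foot, 38 mm across the red body up to 50 mm, then tapering to a thin steel shank on top, 68 mm tall in all; about 0.25 kg. The point is on its axis 30 mm above its foot, at the middle of the red body; z up.
- jar_center (a point): Round white screw jar with a blue lid, closed, standing upright: white body 48 mm across, blue lid 50 mm across from 42 to 60 mm above its foot, 60 mm tall, about 0.2 kg. The point is on its axis 30 mm above its foot; z up.
- dish_yellow_floor (a point): A round, shallow parts dish fixed to the bench, yellow, with a black rubber disc 72 mm across in the middle of its floor. 128 mm across outside, inner floor 118 mm across and 6 mm above the bench, thin rim 10 mm above the bench. The point is the centre of the inner floor (z = 6 mm), z up. Home of the yellow tape measure; another tool stands in it at the start.
- dish_red_floor (a point): A round, shallow parts dish fixed to the bench, red, with a black rubber disc 72 mm across in the middle of its floor. 128 mm across outside, inner floor 118 mm across and 6 mm above the bench, thin rim 10 mm above the bench. The point is the centre of the inner floor (z = 6 mm), z up. Home of the red countersink cage; another tool stands in it at the start.
- dish_blue_floor (a point): A round, shallow parts dish fixed to the bench, blue, with a black rubber disc 72 mm across in the middle of its floor. 128 mm across outside, inner floor 118 mm across and 6 mm above the bench, thin rim 10 mm above the bench. The point is the centre of the inner floor (z = 6 mm), z up. Home of the blue-lidded jar; another tool stands in it at the start.
- dish_grey_floor (a point): A round, shallow parts dish fixed to the bench, grey, with a black rubber disc 72 mm across in the middle of its floor. 128 mm across outside, inner floor 118 mm across and 6 mm above the bench, thin rim 10 mm above the bench. The point is the centre of the inner floor (z = 6 mm), z up. The spare dish, empty at the start.
- plate: Bystander: loose bare aluminium drill plate 85 x 70 x 4 mm with dark hole marks and one copper sheet fastener standing on it (40 mm tall in all). Origin under its centre, z up.
- pliers: Bystander: loose pair of pliers with green grips lying flat, about 140 mm long along its x and 62 mm wide, 17 mm high. Origin on the bench near the joint of the pliers, jaws at +x.
- drill: Bystander: loose grey air drill with a black pistol grip, lying on its side; barrel along its x from -45 to +78 mm with a thin bit out to +118 mm, grip out to +122 mm in y, 38 mm high. Origin on the bench under the barrel.
Things that resemble listed ones, but are neither listed nor needed, are in the scene too. Leave any green look-alike of the part that bears tape_center alone.

How it is judged:
On the way:
1. one of the tools stands upright and released in the grey dish, within 30 mm of its middle (((horizontal distance between tape_center and dish_grey_floor below 0.03 m and z of tape_center in the frame of dish_grey_floor between 0.024 and 0.036 m and angle between tape_center's own z axis and vertical below 0.15 rad and linear speed of tape below 0.02 m/s and angular speed of tape below 0.2 rad/s and contact force between tape and the fingers below 0.1 N) or (horizontal distance between cage_center and dish_grey_floor below 0.03 m and z of cage_center in the frame of dish_grey_floor between 0.024 and 0.036 m and angle between cage_center's own z axis and vertical below 0.15 rad and linear speed of cage below 0.02 m/s and angular speed of cage below 0.2 rad/s and contact force between cage and the fingers below 0.1 N) or (horizontal distance between jar_center and dish_grey_floor below 0.03 m and z of jar_center in the frame of dish_grey_floor between 0.024 and 0.036 m and angle between jar_center's own z axis and vertical below 0.15 rad and linear speed of jar below 0.02 m/s and angular speed of jar below 0.2 rad/s and contact force between jar and the fingers below 0.1 N))), for 0.2 s.
At the end, for the whole second after the job is handed in: The tape measure stands in the yellow dish, the countersink cage in the red and the jar in the blue, each within 15 mm of the middle of the dish, upright within 0.15 rad on the dish floor, released and at rest; so the grey dish is empty (horizontal distance between tape_center and dish_yellow_floor below 0.015 m and z of tape_center in the frame of dish_yellow_floor between 0.024 and 0.036 m and angle between each of tape_center, cage_center, jar_center's own z axis and vertical below 0.15 rad and linear speed of each of tape, cage, jar below 0.02 m/s and angular speed of each of tape, cage, jar below 0.2 rad/s and contact force between each of tape, cage, jar and the fingers below 0.1 N and horizontal distance between cage_center and dish_red_floor below 0.015 m and z of cage_center in the frame of dish_red_floor between 0.024 and 0.036 m and horizontal distance between jar_center and dish_blue_floor below 0.015 m and z of jar_center in the frame of dish_blue_floor between 0.024 and 0.036 m); the robot touches nothing.
It fails at once if a tool tips over (leans more than 0.6 rad) (angle between any of tape_center, cage_center, jar_center's own z axis and vertical above 0.6 rad).
It fails at once if a tool is dropped: let go with its foot more than about 30 mm above the dish floor ((height (world z) of tape_center above 0.066 m and contact force between tape and the fingers below 0.02 N) or (height (world z) of cage_center above 0.066 m and contact force between cage and the fingers below 0.02 N) or (height (world z) of jar_center above 0.066 m and contact force between jar and the fingers below 0.02 N)).
It fails at once if the plate is moved more than 20 mm (distance of plate from where it was at the start of the episode above 0.02 m).
It fails at once if the pliers is moved more than 20 mm (distance of pliers from where it was at the start of the episode above 0.02 m).
It fails at once if the drill is moved more than 20 mm (distance of drill from where it was at the start of the episode above 0.02 m).
It also fails if it takes over 134 s, if anything falls off the work surface, if the arm or the gripper's body presses on something with over 40 N, if the wrist force passes 120 N, or if a joint passes its speed limit or range.

## Robot

A 6-joint arm with a two-finger parallel gripper is mounted at the origin on the work surface. World frame = base frame: x ahead of the robot, y to its left, z up, the work surface at z = 0. Lengths are in m, angles in rad, forces in N, time in s.
With the tool pointing down it reaches from about 0.25 to 0.725 m from the base axis. Payload 4 kg.
Tool frame: the origin (TCP) lies at the very end of the fingers, on their centre line; the grasp point (between the pads) lies 19 mm behind it; x points along the fingers, z is the direction in which the jaws open and shut, and the axes are right-handed (so a half turn about x gives the same grasp; the last joint's range is limited). The gripper opens to 85 mm and grips with 20 to 120 N. Pads are 22 mm wide; open, the fingers measure 114 mm over their backs; the gripper's body (76 mm by 85 mm) begins 54 mm behind the grasp point. The pads swing forward as they close: fully open they stand 13 mm farther back than shut.
Start: joints at [1.329, 0.241, 0.005, 1.335, 0, 1.571], TCP at [0.12, 0.485, 0.231] pointing down, gripper open.
Joint ranges: [-2.72, 2.72], [-1.05, 1.87], [-1.09, 1.28], [-1.99, 2.15], [-1.42, 1.44], [-3.14, 3.14]. Speed limits (rad/s): [2.79, 2.79, 3.14, 3.14, 3.14, 3.14].

## Interface

Orientations are given as a rotation vector (axis times angle).
In Python, from workcell import * gives the robot as it stands. The module is installed in compiled form; this text tells all that it offers.
- The arm moves only by the shell command python3 -m inch 'ROWS' [FORCE]. ROWS is JSON, a list of rows, each a list of 3 entries, a list of its own where there are three numbers: the opening, from 0 (shut) to 1 (fully open), then the shift along the tool's x, y, z in units of 50 mm (1.0 is 50 mm), then the turn, a rotation vector about the tool's x, y, z in units of 8 degrees (1.0 is 8 degrees). In form: [[fingers, [tx, ty, tz], [wx, wy, wz]], ...]. A call has 1 to 12 rows; each row shifts and turns the commanded pose from where the row before left it, along the tool's axes as they then stand; what a row does not reach is not made up. A row lasts 1/10 s, in which the tool goes at most 50 mm and 8.59 degrees, less where a joint would pass 70% of its speed; a pose out of reach is approached as far as the arm can. A call is refused whole if a number of a shift passes 1 or a number of a turn 1, either way. A call with a gripper value outside its range is refused whole. The fingers move at their own pace and stop on an object; FORCE is the grip in N (left out, the last holds). Time passes only in rows, so rows that do not move let the fingers close. It gives the time, the measured TCP pose, the force and the opening at its end, in the units of the state.
- observe(): the state, without advancing time (a new reading comes with each control period).
- get_image(name): name is "scene" or "top" or "wrist"; returns the picture (420x560x3 uint8, red, green, blue); there is no depth.
- camera_params(name): a dict with "camera_matrix" (3x3 intrinsics, pixels), "cam_to_world" (4x4, takes a point from camera to world coordinates). Camera axes: x right, y down, z forward; pixel columns grow to the right and rows downward; lengths in m; the calibration is good to about 2 mm. A picture is of the moment at which its call begins: read the wrist's pose just before it. camera_params takes no time and is no camera call; for the wrist camera it gives the pose at the moment of the call.
- sign_off(): hands the job in, once; it reports no verdict.
The state is a dict: "time": time; "joint_positions": joint angles; "dq": joint speeds; "joint_torque": joint torques, N m; "tool_pos": TCP position; "ee_rot": TCP orientation; "wrist_force": force on the tool from outside, world axes, zero at the start; "moment": the same for the moment, N m; "opening": finger opening in m.
Only numpy, scipy, OpenCV 4.12 (cv2) and the standard library are available. Lean on these libraries where they do the work, as an engineer would, in place of code of your own. Each camera call takes 0.05 s, during which the arm holds its last target. There are 200 camera calls.

## Working session

There is one attempt and no reset: what is moved stays moved. The work goes in short steps, Python scripts to look and compute and a shell command to move; the robot and the scene stay as the last step left them, time stands still between calls to the robot, and variables do not carry over. Pictures are saved under pics/ and viewed, about 12 in all and at most 16, crops included, and the job is handed in when it is done.

```bash
mkdir -p pics; python3 - <<'E'
from workcell import *
import cv2,numpy as np
s=observe();print(s)
for n in("top","scene"):
    im=get_image(n);cv2.imwrite(f"pics/{n}0.png",im[:,:,::-1]);p=camera_params(n);print(n,p)
E
```

```text
{'time': 0.0, 'joint_positions': array([ 1.32898712e+00,  2.41439895e-01,  3.73066072e-03,  1.33518073e+00,
       -2.56124363e-05,  1.57079682e+00]), 'dq': array([-0.00361165, -0.00138934,  0.00149863, -0.00041202, -0.00145958,
       -0.00018674]), 'joint_torque': array([ 9.17429752e-04, -3.72314894e+01,  2.52409601e+01,  1.69811439e-02,
       -1.59610890e-04, -8.59303327e-06]), 'tool_pos': array([0.11958845, 0.48484762, 0.23040196]), 'ee_rot': array([-1.03058282,  1.31560859,  1.02839378]), 'wrist_force': array([ 1.02435878,  0.53731371, -0.21726145]), 'moment': array([-0.01547324,  0.00670634, -0.0188632 ]), 'opening': 0.08516546170728073}
top {'camera_matrix': array([[380.50799982,   0.        , 281.18504921],
       [  0.        , 380.50799982, 210.65044161],
       [  0.        ,   0.        ,   1.        ]]), 'cam_to_world': array([[ 0.00643567, -0.99695012,  0.07777558,  0.52307499],
       [-0.99994442, -0.00576642,  0.00882638, -0.00960566],
       [-0.00835097, -0.07782806, -0.99693182,  1.04753341],
       [ 0.        ,  0.        ,  0.        ,  1.        ]])}
scene {'camera_matrix': array([[436.39441104,   0.        , 276.97955393],
       [  0.        , 436.39441104, 209.60050014],
       [  0.        ,   0.        ,   1.        ]]), 'cam_to_world': array([[ 6.25591029e-01,  4.71768877e-01, -6.21345308e-01,
         1.23763096e+00],
       [ 7.80151117e-01, -3.77981927e-01,  4.98491622e-01,
        -5.10032545e-01],
       [ 3.15535694e-04, -7.96595123e-01, -6.04513119e-01,
         7.05164147e-01],
       [ 0.00000000e+00,  0.00000000e+00,  0.00000000e+00,
         1.00000000e+00]])}
```

View pics/top0.png

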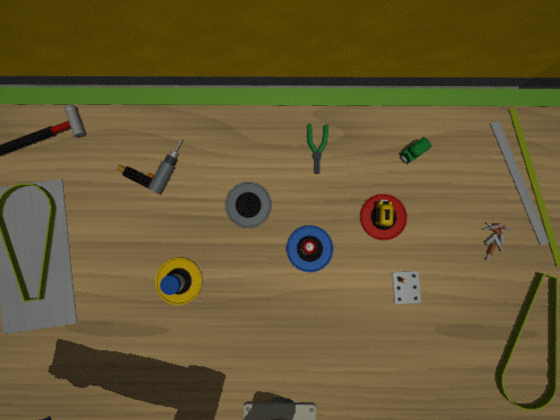

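View pics/scene0.png

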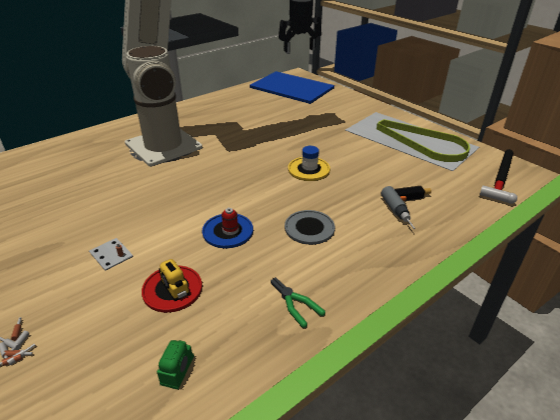

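The top view shows the jar in the yellow dish (179,281), the cage in the blue dish (310,248), the tape in the red dish (384,216) and the grey dish empty (248,204). The green look-alike is at (415,150), the plate at (406,287), the pliers at (317,147) and the drill at (160,175). The scene view agrees with this.

```bash
cat > h.py <<'E'
from workcell import *
import cv2,numpy as np
from scipy.spatial.transform import Rotation as R
def ray(p,uv,z):
    K,T=p["camera_matrix"],p["cam_to_world"]
    d=T[:3,:3]@np.linalg.solve(K,[uv[0],uv[1],1.]);o=T[:3,3]
    return (o+d*(z-o[2])/d[2])[:2]
def hsv(im): return cv2.cvtColor(im,cv2.COLOR_RGB2HSV)
def blob(im,lo,hi,win=None,kernel=0):
    m=cv2.inRange(hsv(im),np.array(lo),np.array(hi))
    if win: w=np.zeros_like(m);a,b,c,d=win;w[b:d,a:c]=255;m&=w
    c=cv2.findContours(m,cv2.RETR_EXTERNAL,cv2.CHAIN_APPROX_NONE)[0]
    return cv2.convexHull(np.vstack([x for x in c if len(x)>4]))
def tool():
    s=observe();M=R.from_rotvec(s["ee_rot"]).as_matrix()
    return s,M
def plan(xy,z=None,yaw=None):
    """remaining shift in tool axes (mm), and turn about tool x (deg) for jaw axis along yaw"""
    s,M=tool();t=s["tool_pos"];g=np.array([*xy,t[2] if z is None else z])
    j=np.degrees(np.arctan2(M[1,2],M[0,2]));tw=None
    if yaw is not None: tw=-((yaw-j+90)%180-90)
    print("t",round(s["time"],2),"tcp",t.round(4),"tilt",(M[:,0]).round(3),"jaw deg",j.round(2),"shift/50mm",(M.T@(g-t)/.05).round(2),"turn/8deg",None if tw is None else round(tw/8,2))
E
python3 - <<'E'
from h import *
im=cv2.cvtColor(cv2.imread("pics/top0.png"),cv2.COLOR_BGR2RGB);p=camera_params("top")
H=hsv(im)
for n,u in dict(jar=(171,285),yel=(160,290),red=(368,228),blue=(295,258),grey=(232,212),wood=(270,160)).items(): print(n,H[u[1],u[0]])
D=dict(yellow=([18,120,90],[32,255,255],(150,250,210,312)),red=([0,150,70],[8,255,255],(352,185,415,248)),blue=([100,120,60],[120,255,255],(280,215,340,280)),grey=([0,0,60],[180,45,200],(215,172,280,235)))
for n,(lo,hi,w) in D.items():
    try:
        h=blob(im,lo,hi,w);e=cv2.fitEllipse(h);c=ray(p,e[0],.010);print(n,np.round(e[0],1),np.round(e[1],1),c.round(4),np.hypot(*c).round(3))
    except Exception as x: print(n,x)
b=[cv2.resize(im[y-36:y+36,x-36:x+36],(400,400),interpolation=cv2.INTER_CUBIC) for x,y in((179,281),(310,248),(384,216))]
cv2.imwrite("pics/crop.png",cv2.resize(np.hstack(b),(798,266))[:,:,::-1])
s,M=tool();print(M.round(3));K=camera_params("wrist");print(K)
E
```

```text
jar [107 207 112]
yel [ 22 169 142]
red [  1 185 143]
blue [107 168 132]
grey [94 23 89]
wood [ 20 114 130]
yellow [183.5 282.5] [60.1 64.6] [0.408  0.2623] 0.485
red [383.1 216.6] [45.9 46.8] [ 0.5894 -0.2783] 0.652
blue [309.4 248.3] [45.6 46.1] [ 0.5019 -0.0775] 0.508
grey [247.8 204.6] [45.6 45.9] [0.6202 0.0912] 0.627
[[-0.    -0.971  0.239]
 [-0.002  0.239  0.971]
 [-1.     0.    -0.002]]
{'camera_matrix': array([[306.02126264,   0.        , 281.51061908],
       [  0.        , 306.02126264, 212.17908486],
       [  0.        ,   0.        ,   1.        ]]), 'cam_to_world': array([[ 2.39200886e-01,  9.29610826e-01,  2.80368772e-01,
         4.80469150e-02],
       [ 9.70969643e-01, -2.28731453e-01, -6.99991079e-02,
         5.02942543e-01],
       [-9.42771784e-04,  2.88973415e-01, -9.57336658e-01,
         3.73150189e-01],
       [ 0.00000000e+00,  0.00000000e+00,  0.00000000e+00,
         1.00000000e+00]])}
```

View pics/crop.png

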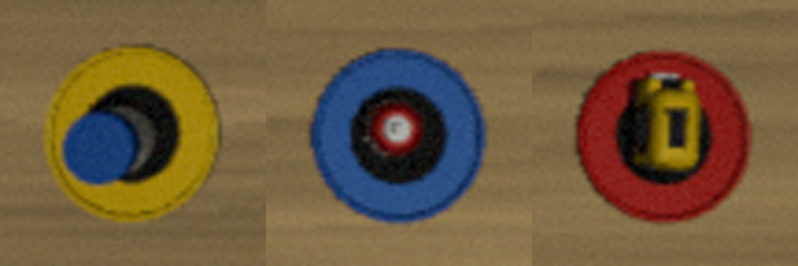

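The crops show the lid centre at about (170.3,285.1), the cage shank at (309.7,246.7), and the tape roughly along world x with its hook at the top.

```bash
python3 - <<'E'
from h import *
im=cv2.cvtColor(cv2.imread("pics/top0.png"),cv2.COLOR_BGR2RGB);p=camera_params("top")
h=blob(im,[18,150,90],[32,255,255],(150,250,210,312));e=cv2.fitEllipse(h);print(e,ray(p,e[0],.01))
h=blob(im,[100,190,50],[120,255,255],(150,250,210,312));e=cv2.fitEllipse(h);print(e);j=ray(p,(170.3,285.1),.066);print("jar",j,ray(p,e[0],.066))
print("cage",ray(p,(309.7,246.7),.074))
h=blob(im,[18,120,60],[32,255,255],(372,198,398,233));e=cv2.minAreaRect(h);print("tape",e,ray(p,e[0],.06))
plan(j)
plan(j,yaw=20)
E
```

```text
((178.12435913085938, 280.8186340332031), (47.09946060180664, 48.31999588012695), 37.12895202636719) [0.41221688 0.27686477]
((170.084716796875, 284.30303955078125), (18.52267074584961, 18.580278396606445), 22.025461196899414)
jar [0.40724064 0.28113843] [0.40924797 0.28174852]
cage [ 0.50738714 -0.07417805]
tape ((385.5, 213.0), (24.0, 15.0), 90.0) [ 0.59556569 -0.27171646]
t 0.1 tcp [0.1195 0.4849 0.2305] tilt [-0.    -0.002 -1.   ] jaw deg 76.15 shift/50mm [ 0.   -6.56 -2.58] turn/8deg None
t 0.1 tcp [0.1195 0.4849 0.2305] tilt [-0.    -0.002 -1.   ] jaw deg 76.15 shift/50mm [ 0.   -6.56 -2.58] turn/8deg 7.02
```

```bash
python3 -m inch '[[1,[0,-0.8,-0.3],[0,0,0]],[1,[0,-0.8,-0.3],[0,0,0]],[1,[0,-0.8,-0.3],[0,0,0]],[1,[0,-0.8,-0.3],[0,0,0]],[1,[0,-0.8,-0.3],[0,0,0]],[1,[0,-0.8,-0.3],[0,0,0]],[1,[0,-0.8,-0.3],[0,0,0]],[1,[0,-0.4,-0.2],[0,0,0]],[1,[0,0,0],[0.9,0,0]],[1,[0,0,0],[0.9,0,0]],[1,[0,0,0],[0.9,0,0]],[1,[0,0,0],[0.9,0,0]]]'; python3 - <<'E'
from h import *
plan((.409,.2815),yaw=34); print(observe()["joint_positions"].round(2))
p=camera_params("wrist");im=get_image("wrist");cv2.imwrite("pics/w1.png",im[:,:,::-1])
K,T=p["camera_matrix"],p["cam_to_world"]
E
```

```text
time: 1.3
tool_pos: [0.3833, 0.3016, 0.2307]
ee_rot: [-0.642, 1.475, 0.641]
wrist_force: [-0.2, -0.8, -0.6]
opening: 0.0852
t 1.3 tcp [0.3833 0.3016 0.2307] tilt [-0.001 -0.001 -1.   ] jaw deg 47.02 shift/50mm [-0.   -0.65  0.06] turn/8deg 1.63
[ 0.67  0.22 -0.03  1.33  0.    1.42]
```

View pics/w1.png

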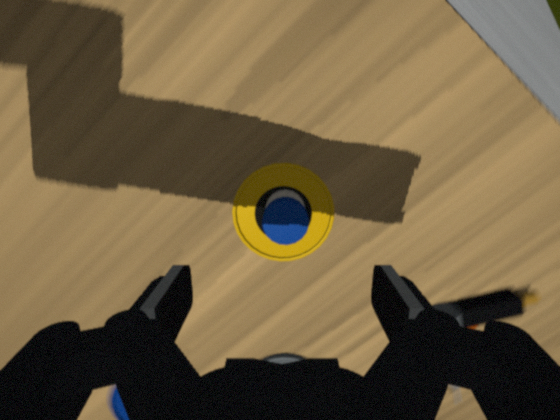

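The wrist view shows the yellow dish centred at about (284,212) and the lid at about (284,220).

```bash
cat >> h.py <<'E'
def ell(im,p,lo,hi,win,z,name):
    h=blob(im,lo,hi,win);e=cv2.fitEllipse(h);c=ray(p,e[0],z)
    # metric diameter check along image x
    a=np.array(e[0]);r=h.reshape(-1,2);w=np.linalg.norm(ray(p,(r[:,0].max()+1,a[1]),z)-ray(p,(r[:,0].min(),a[1]),z))
    print(name,"px",a.round(1),"xy",c.round(4),"diam",w.round(4));return c
E
python3 - <<'E'
from h import *
im=cv2.imread("pics/w1.png")[:,:,::-1].copy();p=camera_params("wrist")
ell(im,p,[18,170,60],[32,255,255],(222,155,345,270),.010,"yellow")
ell(im,p,[105,190,40],[125,255,255],(255,180,315,250),.066,"lid")
plan((.409,.2815),yaw=34)
E
```

```text
yellow px [282.8 211.5] xy [0.4098 0.2791] diam 0.1264
lid px [284.7 220.2] xy [0.4058 0.2852] diam 0.0486
t 1.35 tcp [0.3833 0.3016 0.2308] tilt [-0.001 -0.001 -1.   ] jaw deg 46.85 shift/50mm [-0.   -0.65  0.06] turn/8deg 1.61
```

```bash
python3 - <<'E'
from h import *
plan((.4075,.283),z=.033)
E
```

```text
t 1.35 tcp [0.3833 0.3016 0.2308] tilt [-0.001 -0.001 -1.   ] jaw deg 46.85 shift/50mm [ 3.96 -0.61  0.06] turn/8deg None
```

```bash
python3 -m inch '[[1,[0,-0.3,0.03],[0,0,0]],[1,[0,-0.31,0.03],[0,0,0]],[1,[0.6,0,0],[0,0,0]],[1,[0.6,0,0],[0,0,0]],[1,[0.6,0,0],[0,0,0]],[1,[0.5,0,0],[0,0,0]],[1,[0.5,0,0],[0,0,0]],[1,[0.4,0,0],[0,0,0]],[1,[0.3,0,0],[0,0,0]],[1,[0.3,0,0],[0,0,0]],[1,[0.16,0,0],[0,0,0]],[1,[0,0,0],[0,0,0]]]'; python3 - <<'E'
from h import *
plan((.4075,.283),z=.033)
im=get_image("scene");cv2.imwrite("pics/s1.png",cv2.resize(im[110:220,240:400],(800,550))[:,:,::-1])
E
```

```text
time: 2.55
tool_pos: [0.4075, 0.2824, 0.0321]
ee_rot: [-0.647, 1.475, 0.646]
wrist_force: [0.2, 0.1, 0.6]
opening: 0.0855
t 2.55 tcp [0.4075 0.2824 0.0321] tilt [-0.002 -0.002 -1.   ] jaw deg 47.39 shift/50mm [-0.02  0.01  0.01] turn/8deg None
```

View pics/s1.png

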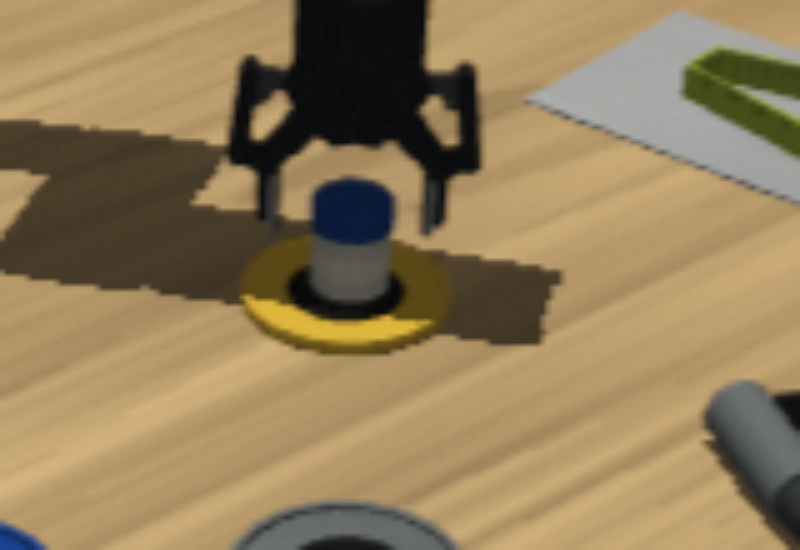

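The crop shows the fingers straddling the lid evenly, with their tips at lid height. I'll close now.

```bash
python3 -m inch '[[0.3,[0,0,0],[0,0,0]],[0.3,[0,0,0],[0,0,0]],[0.3,[0,0,0],[0,0,0]],[0.3,[0,0,0],[0,0,0]],[0.3,[0,0,0],[0,0,0]],[0.3,[0,0,0],[0,0,0]],[0.3,[0,0,0],[0,0,0]],[0.3,[0,0,0],[0,0,0]]]' 45;  python3 -m inch '[[0.3,[-0.1,0,0],[0,0,0]],[0.3,[-0.3,0,0],[0,0,0]],[0.3,[-0.5,0,0],[0,0,0]],[0.3,[-0.6,0,0],[0,0,0]],[0.3,[-0.5,0,0],[0,0,0]],[0.3,[0,0,0],[0,0,0]]]'; python3 - <<'E'
from h import *
plan((.620,.0912))
p=camera_params("wrist");im=get_image("wrist");cv2.imwrite("pics/w2.png",im[:,:,::-1])
E
```

```text
time: 3.4
tool_pos: [0.4085, 0.2839, 0.0343]
ee_rot: [-0.645, 1.471, 0.646]
wrist_force: [-1.3, -1.6, 5.9]
opening: 0.0482
time: 4.0
tool_pos: [0.41, 0.285, 0.1367]
ee_rot: [-0.644, 1.466, 0.646]
wrist_force: [1.2, 0.8, -2.3]
opening: 0.0483
t 4.0 tcp [0.41   0.285  0.1367] tilt [ 0.006  0.004 -1.   ] jaw deg 47.36 shift/50mm [ 0.01 -5.72 -0.01] turn/8deg None
```

View pics/w2.png

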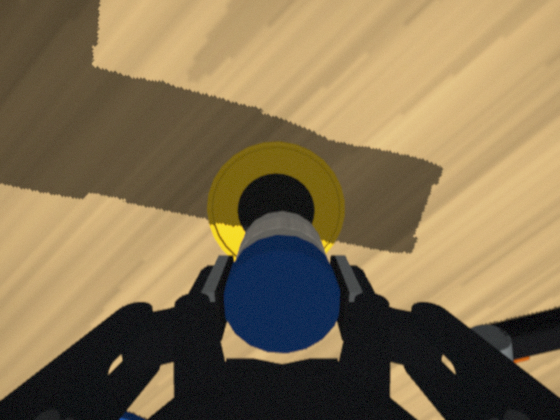

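The jar is held upright with an opening of 48 mm, and the wrist reads about 2 N of load. I'll measure its centre against the TCP and carry it.

```bash
python3 -m inch '[[0.3,[0,-0.4,0],[0,0,0]],[0.3,[0,-0.6,0],[0,0,0]],[0.3,[0,-0.7,0],[0,0,0]],[0.3,[0,-0.7,0],[0,0,0]],[0.3,[0,-0.7,0],[0,0,0]],[0.3,[0,-0.7,0],[0,0,0]],[0.3,[0,-0.7,0],[0,0,0]],[0.3,[0,-0.6,0],[0,0,0]],[0.3,[0,-0.4,0],[0,0,0]],[0.3,[0,-0.2,0],[0,0,0]],[0.3,[0,0,0],[0,0,0]],[0.3,[0,0,0],[0,0,0]]]'; python3 - <<'E'
from h import *
s,M=tool();p=camera_params("wrist");im=get_image("wrist")
c=ell(im,p,[105,190,40],[125,255,255],(215,225,350,360),s["tool_pos"][2]+.032,"lid")
print("jar rel TCP in tool y,z mm",(M.T@np.r_[c-s["tool_pos"][:2],0]*1e3).round(1))
ell(im,p,[0,0,40],[180,70,160],(195,130,365,235),.010,"grey?")
plan((.620,.0912),z=.0355)
cv2.imwrite("pics/w3.png",im[:,:,::-1])
E
```

```text
time: 5.25
tool_pos: [0.6163, 0.0909, 0.1321]
ee_rot: [-0.645, 1.475, 0.647]
wrist_force: [-1.0, -0.6, -2.4]
opening: 0.048
lid px [281.3 294.2] xy [0.6125 0.0944] diam 0.0485
jar rel TCP in tool y,z mm [0.  5.2 0. ]
grey? px [285.7 204.9] xy [0.618  0.0945] diam 0.1265
t 5.3 tcp [0.6163 0.0912 0.1325] tilt [-0.002  0.    -1.   ] jaw deg 47.41 shift/50mm [ 1.94 -0.06  0.05] turn/8deg None
```

```bash
python3 -m inch '[[0.3,[0.3,-0.1,0.06],[0,0,0]],[0.3,[0.4,0,0],[0,0,0]],[0.3,[0.4,0,0],[0,0,0]],[0.3,[0.3,0,0],[0,0,0]],[0.3,[0.2,0,0],[0,0,0]],[0.3,[0.1,0,0],[0,0,0]],[0.3,[0.1,0,0],[0,0,0]],[0.3,[0.06,0,0],[0,0,0]],[0.3,[0.04,0,0],[0,0,0]],[0.3,[0,0,0],[0,0,0]]]'
```

```text
time: 6.3
tool_pos: [0.6234, 0.0892, 0.0385]
ee_rot: [-0.646, 1.472, 0.645]
wrist_force: [-0.2, 0.5, -2.2]
opening: 0.048
```

```bash
python3 -m inch '[[0.3,[0.04,0,0],[0,0,0]],[0.3,[0,0,0],[0,0,0]]]';python3 -m inch '[[0.3,[0.04,0,0],[0,0,0]],[0.3,[0,0,0],[0,0,0]]]'
```

```text
time: 6.5
tool_pos: [0.6233, 0.0892, 0.0364]
ee_rot: [-0.646, 1.472, 0.645]
wrist_force: [0.0, -0.2, -1.6]
opening: 0.0484
time: 6.7
tool_pos: [0.6235, 0.0892, 0.0345]
ee_rot: [-0.646, 1.472, 0.645]
wrist_force: [-0.1, 0.5, -2.0]
opening: 0.0483
```

```bash
python3 -m inch '[[0.3,[0.03,0,0],[0,0,0]],[0.3,[0,0,0],[0,0,0]]]';python3 -m inch '[[0.3,[0.02,0,0],[0,0,0]],[0.3,[0,0,0],[0,0,0]]]'
```

```text
time: 6.9
tool_pos: [0.6236, 0.0892, 0.0344]
ee_rot: [-0.646, 1.471, 0.645]
wrist_force: [-2.6, -0.7, 5.6]
opening: 0.0481
time: 7.1
tool_pos: [0.6236, 0.0891, 0.0343]
ee_rot: [-0.646, 1.471, 0.645]
wrist_force: [-4.4, -1.3, 10.0]
opening: 0.048
```

Contact comes at TCP z 0.0345, the same as at pickup. I'll release and rise.

```bash
python3 -m inch '[[0.5,[-0.03,0,0],[0,0,0]],[1,[0,0,0],[0,0,0]],[1,[0,0,0],[0,0,0]],[1,[0,0,0],[0,0,0]],[1,[0,0,0],[0,0,0]],[1,[-0.3,0,0],[0,0,0]],[1,[-0.6,0,0],[0,0,0]],[1,[-0.8,0,0],[0,0,0]],[1,[-0.8,0,0],[0,0,0]],[1,[-0.5,0,0],[0,0,0]],[1,[0,0,0],[0,0,0]]]'; python3 - <<'E'
from h import *
plan((.592,-.275),z=.2)
im=get_image("top");cv2.imwrite("pics/top1.png",im[:,:,::-1])
s,M=tool();p=camera_params("wrist");w=get_image("wrist");cv2.imwrite("pics/w4.png",w[:,:,::-1])
cv2.imwrite("pics/m1.png",np.hstack([cv2.resize(im[100:310,100:440],(400,247)),cv2.resize(w,(329,247))])[:,:,::-1])
E
```

```text
time: 8.2
tool_pos: [0.6261, 0.0896, 0.1886]
ee_rot: [-0.647, 1.463, 0.643]
wrist_force: [0.6, -0.0, -0.6]
opening: 0.0855
t 8.2 tcp [0.6261 0.0896 0.1886] tilt [ 0.01   0.001 -1.   ] jaw deg 47.35 shift/50mm [-0.24 -4.44 -5.82] turn/8deg None
```

View pics/m1.png

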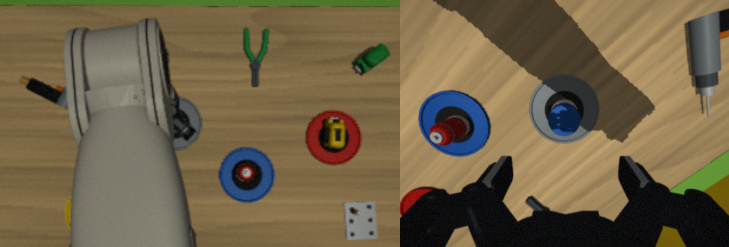

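The jar stands upright in the grey dish. Next is the tape.

```bash
python3 -m inch '[[1,[0,-0.3,-0.4],[0,0,0]],[1,[-0.1,-0.46,-0.6],[0,0,0]],[1,[0,-0.46,-0.6],[0,0,0]],[1,[0,-0.46,-0.6],[0,0,0]],[1,[0,-0.46,-0.6],[0,0,0]],[1,[0,-0.46,-0.6],[0,0,0]],[1,[0,-0.46,-0.6],[0,0,0]],[1,[0,-0.46,-0.6],[0,0,0]],[1,[0,-0.46,-0.6],[0,0,0]],[1,[0,-0.46,-0.6],[0,0,0]]]';python3 -m inch '[[1,[0,0,0],[-0.9,0,0]],[1,[0,0,0],[-0.9,0,0]],[1,[0,0,0],[-0.9,0,0]],[1,[0,0,0],[-0.9,0,0]],[1,[0,0,0],[-0.9,0,0]],[1,[0,0,0],[-0.8,0,0]],[1,[0,0,0],[0,0,0]],[1,[0,0,0],[0,0,0]]]'; python3 - <<'E'
from h import *
plan((.594,-.275),z=.2,yaw=90);print(observe()["joint_positions"].round(2))
p=camera_params("wrist");w=get_image("wrist");cv2.imwrite("pics/w5.png",w[:,:,::-1])
im=get_image("top");cv2.imwrite("pics/top2.png",im[:,:,::-1])
E
```

```text
time: 9.3
tool_pos: [0.5886, -0.2755, 0.1856]
ee_rot: [-0.643, 1.476, 0.649]
wrist_force: [0.3, -0.1, -0.2]
opening: 0.0851
time: 10.1
tool_pos: [0.5893, -0.2741, 0.1865]
ee_rot: [-1.202, 1.214, 1.207]
wrist_force: [0.1, -0.0, 0.3]
opening: 0.0854
t 10.1 tcp [ 0.5893 -0.2741  0.1865] tilt [-0.003  0.001 -1.   ] jaw deg 89.62 shift/50mm [-0.27 -0.09 -0.02] turn/8deg -0.05
[-0.44  0.57  0.38  1.39  0.   -0.43]
```

View pics/w5.png

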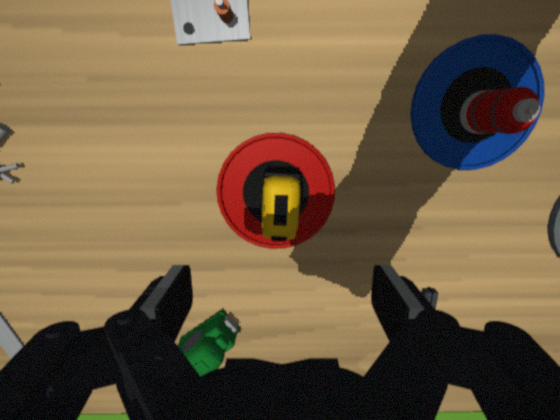

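The wrist view shows the tape at about (281,207) in the red dish at (276,190), with its long axis nearly vertical in the image. The cage is at (500,110) in the blue dish.

```bash
python3 - <<'E'
from h import *
w=cv2.imread("pics/w5.png")[:,:,::-1].copy();p=camera_params("wrist")
ell(w,p,[0,150,50],[8,255,255],(205,120,345,260),.010,"red")
ell(w,p,[176,150,50],[180,255,255],(205,120,345,260),.010,"red hi") if 0 else 0
ell(w,p,[100,150,40],[125,255,255],(400,25,550,180),.010,"blue")
h=blob(w,[18,120,60],[35,255,255],(255,160,308,250)).reshape(-1,2)
for z in(.066,.045):
    W=np.array([ray(p,u,z) for u in h]).astype(np.float32)*1e3
    r=cv2.minAreaRect(W);print(z,r)
print(h[::3].tolist())
cv2.imwrite("pics/t.png",cv2.resize(w[120:260,205:350],(580,560),interpolation=cv2.INTER_CUBIC)[:,:,::-1])
t=cv2.imread("pics/top2.png")[:,:,::-1].copy();q=camera_params("top")
ell(t,q,[18,160,90],[32,255,255],(150,250,210,312),.01,"yellow top")
ell(t,q,[0,0,50],[180,45,200],(215,172,280,235),.01,"grey top")
ell(t,q,[105,190,50],[120,255,255],(215,172,280,235),.066,"jar top")
E
```

```text
red px [275.4 190.3] xy [ 0.5878 -0.2803] diam 0.1272
blue px [477.1 101.6] xy [ 0.4996 -0.0803] diam 0.1312
0.066 ((590.9462280273438, -274.76220703125), (33.06142807006836, 58.4564323425293), 88.6221694946289)
0.045 ((596.8984985351562, -274.841552734375), (35.69093322753906, 63.10577392578125), 88.62220001220703)
[[277, 175], [298, 180], [298, 218], [294, 237], [265, 236], [262, 188], [267, 177]]
yellow top px [178.1 280.8] xy [0.4123 0.277 ] diam 0.1273
grey top px [247.8 204.5] xy [0.6203 0.0912] diam 0.1262
jar top px [246.5 201.5] xy [0.623  0.0892] diam 0.0519
```

View pics/t.png

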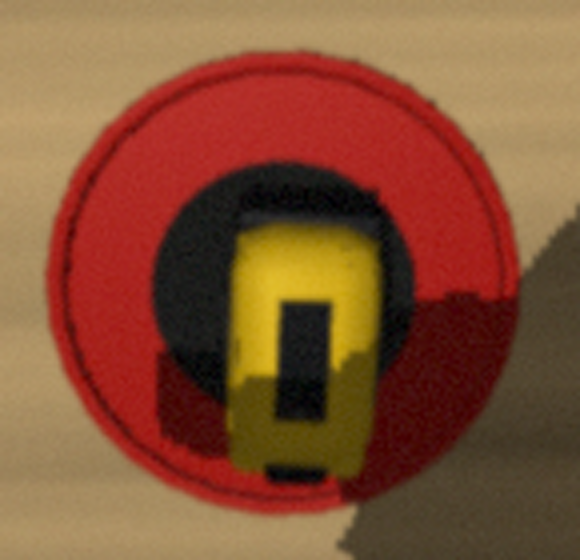

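The zoomed crop shows the tape axis within about 3° of world x, centred near (0.593,-0.275). I'll grasp it.

```bash
python3 -m inch '[[1,[0.3,-0.08,-0.01],[0,0,0]],[1,[0.6,0,0],[0,0,0]],[1,[0.6,0,0],[0,0,0]],[1,[0.6,0,0],[0,0,0]],[1,[0.5,0,0],[0,0,0]],[1,[0.3,0,0],[0,0,0]],[1,[0.2,0,0],[0,0,0]],[1,[0.15,0,0],[0,0,0]],[1,[0,0,0],[0,0,0]],[1,[0,0,0],[0,0,0]]]';  python3 -m inch '[[0.2,[0,0,0],[0,0,0]],[0.2,[0,0,0],[0,0,0]],[0.2,[0,0,0],[0,0,0]],[0.2,[0,0,0],[0,0,0]],[0.2,[0,0,0],[0,0,0]],[0.2,[0,0,0],[0,0,0]],[0.2,[0,0,0],[0,0,0]],[0.2,[0,0,0],[0,0,0]]]' 50
```

```text
time: 11.2
tool_pos: [0.5946, -0.2752, 0.0264]
ee_rot: [-1.207, 1.211, 1.205]
wrist_force: [-0.4, 0.5, 0.2]
opening: 0.0859
time: 12.0
tool_pos: [0.5945, -0.2753, 0.0266]
ee_rot: [-1.207, 1.211, 1.205]
wrist_force: [0.1, -0.6, 5.2]
opening: 0.0337
```

```bash
python3 -m inch '[[0.2,[-0.1,0,0],[0,0,0]],[0.2,[-0.3,0,0],[0,0,0]],[0.2,[-0.5,0,0],[0,0,0]],[0.2,[-0.6,0,0],[0,0,0]],[0.2,[-0.6,0,0],[0,0,0]],[0.2,[-0.5,0,0],[0,0,0]],[0.2,[0,0,0],[0,0,0]]]'; python3 - <<'E'
from h import *
plan((.411,.2775),yaw=90);
p=camera_params("wrist");w=get_image("wrist");cv2.imwrite("pics/w6.png",w[:,:,::-1])
ell(w,p,[0,150,40],[8,255,255],(150,60,400,260),.010,"red")
E
```

```text
time: 12.7
tool_pos: [0.5959, -0.2758, 0.1595]
ee_rot: [-1.211, 1.209, 1.2]
wrist_force: [0.2, -1.1, -0.6]
opening: 0.0338
t 12.7 tcp [ 0.5959 -0.2758  0.1595] tilt [ 0.006 -0.003 -1.   ] jaw deg 89.75 shift/50mm [-0.05  3.75 11.05] turn/8deg -0.03
red px [277.2 187.5] xy [ 0.5861 -0.2799] diam 0.1265
```

View pics/w6.png

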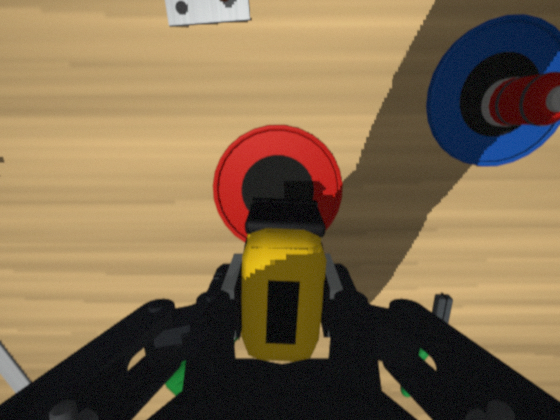

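The tape is held straight between the pads. I'll carry it to the yellow dish.

```bash
python3 -m inch '[[0.2,[0,0.1,0.3],[0,0,0]],[0.2,[0,0.2,0.6],[0,0,0]],[0.2,[0,0.24,0.7],[0,0,0]],[0.2,[0,0.24,0.7],[0,0,0]],[0.2,[0,0.24,0.7],[0,0,0]],[0.2,[0,0.24,0.7],[0,0,0]],[0.2,[0,0.24,0.7],[0,0,0]],[0.2,[0,0.24,0.7],[0,0,0]],[0.2,[0,0.24,0.7],[0,0,0]],[0.2,[0,0.24,0.7],[0,0,0]]]'; python3 -m inch '[[0.2,[0,0.24,0.7],[0,0,0]],[0.2,[0,0.24,0.7],[0,0,0]],[0.2,[0,0.24,0.7],[0,0,0]],[0.2,[0,0.24,0.7],[0,0,0]],[0.2,[0,0.24,0.7],[0,0,0]],[0.2,[0,0.24,0.7],[0,0,0]],[0.2,[0,0.2,0.5],[0,0,0]],[0.2,[0,0.1,0.2],[0,0,0]],[0.2,[0,0,0],[0,0,0]],[0.2,[0,0,0],[0,0,0]]]';python3 - <<'E'
from h import *
plan((.411,.2775),z=.03,yaw=90)
s,M=tool();p=camera_params("wrist");w=get_image("wrist")
h=blob(w,[18,150,60],[35,255,255],(225,220,345,370)).reshape(-1,2);W=np.array([ray(p,u,s["tool_pos"][2]+.039) for u in h])
print("tape top x,y range",W.min(0),W.max(0))
ell(w,p,[18,160,40],[32,255,255],(180,90,390,225),.010,"yellow")
cv2.imwrite("pics/w7.png",w[:,:,::-1])
E
```

```text
time: 13.75
tool_pos: [0.4818, 0.0516, 0.1531]
ee_rot: [-1.204, 1.215, 1.209]
wrist_force: [0.5, 1.1, -1.7]
opening: 0.0339
time: 14.75
tool_pos: [0.398, 0.2947, 0.1546]
ee_rot: [-1.207, 1.214, 1.206]
wrist_force: [-0.4, -0.3, -1.7]
opening: 0.034
t 14.75 tcp [0.398  0.2947 0.1546] tilt [-0.002 -0.002 -1.   ] jaw deg 89.73 shift/50mm [ 2.49 -0.27 -0.34] turn/8deg -0.03
tape top x,y range [0.35849397 0.27413982] [0.42008083 0.31147295]
yellow px [263.3 210.3] xy [0.4088 0.2769] diam 0.1272
```

```bash
python3 -m inch '[[0.2,[0,-0.17,-0.17],[0,0,0]],[0.2,[0.2,-0.16,-0.17],[0,0,0]],[0.2,[0.4,0,0],[0,0,0]],[0.2,[0.5,0,0],[0,0,0]],[0.2,[0.5,0,0],[0,0,0]],[0.2,[0.4,0,0],[0,0,0]],[0.2,[0.2,0,0],[0,0,0]],[0.2,[0.15,0,0],[0,0,0]],[0.2,[0.06,0,0],[0,0,0]],[0.2,[0,0,0],[0,0,0]],[0.2,[0,0,0],[0,0,0]]]'
```

```text
time: 15.9
tool_pos: [0.4157, 0.2792, 0.0361]
ee_rot: [-1.206, 1.21, 1.205]
wrist_force: [-0.3, 0.2, -2.3]
opening: 0.0343
```

```bash
python3 -m inch '[[0.2,[0.04,0,0],[0,0,0]],[0.2,[0,0,0],[0,0,0]]]'
```

```text
time: 16.1
tool_pos: [0.4151, 0.279, 0.0336]
ee_rot: [-1.206, 1.21, 1.206]
wrist_force: [-1.7, 0.5, -2.6]
opening: 0.0343
```

```bash
python3 -m inch '[[0.2,[0.06,0,0],[0,0,0]],[0.2,[0,0,0],[0,0,0]],[0.2,[0.04,0,0],[0,0,0]],[0.2,[0,0,0],[0,0,0]]]';  python3 -m inch '[[0.2,[0.03,0,0],[0,0,0]],[0.2,[0,0,0],[0,0,0]]]'
```

```text
time: 16.5
tool_pos: [0.4148, 0.2787, 0.028]
ee_rot: [-1.206, 1.212, 1.206]
wrist_force: [-0.8, 0.3, -2.1]
opening: 0.034
time: 16.7
tool_pos: [0.415, 0.2788, 0.0267]
ee_rot: [-1.206, 1.211, 1.206]
wrist_force: [-0.1, -0.6, -1.7]
opening: 0.0338
```

```bash
python3 -m inch '[[0.2,[0.03,0,0],[0,0,0]],[0.2,[0,0,0],[0,0,0]]]';  python3 -m inch '[[0.2,[0.01,0,0],[0,0,0]],[0.2,[0,0,0],[0,0,0]]]'
```

```text
time: 16.9
tool_pos: [0.415, 0.2788, 0.0265]
ee_rot: [-1.206, 1.211, 1.206]
wrist_force: [-2.2, -2.0, 9.1]
opening: 0.034
time: 17.1
tool_pos: [0.415, 0.2789, 0.0265]
ee_rot: [-1.206, 1.21, 1.206]
wrist_force: [-4.0, -1.5, 11.4]
opening: 0.0339
```

```bash
python3 -m inch '[[0.5,[-0.03,0,0],[0,0,0]],[1,[0,0,0],[0,0,0]],[1,[0,0,0],[0,0,0]],[1,[0,0,0],[0,0,0]],[1,[0,0,0],[0,0,0]],[1,[-0.3,0,0],[0,0,0]],[1,[-0.6,0,0],[0,0,0]],[1,[-0.8,0,0],[0,0,0]],[1,[-0.8,0,0],[0,0,0]],[1,[-0.5,0,0],[0,0,0]],[1,[0,0,0],[0,0,0]]]'; python3 - <<'E'
from h import *
plan((.506,-.076),z=.2)
s,M=tool();p=camera_params("wrist");w=get_image("wrist");cv2.imwrite("pics/w8.png",w[:,:,::-1])
E
python3 -m inch '[[1,[0,-0.1,-0.3],[0,0,0]],[1,[0,-0.2,-0.6],[0,0,0]],[1,[0,-0.2,-0.7],[0,0,0]],[1,[0,-0.2,-0.7],[0,0,0]],[1,[0,-0.2,-0.7],[0,0,0]],[1,[0,-0.2,-0.7],[0,0,0]],[1,[0,-0.2,-0.7],[0,0,0]],[1,[0,-0.2,-0.7],[0,0,0]],[1,[0,-0.2,-0.7],[0,0,0]],[1,[0,-0.2,-0.7],[0,0,0]],[1,[0,0,-0.4],[0,0,0]],[1,[0,0,0],[0,0,0]]]'; python3 - <<'E'
from h import *
plan((.506,-.076),z=.03,yaw=90)
s,M=tool();p=camera_params("wrist");w=get_image("wrist");cv2.imwrite("pics/w9.png",w[:,:,::-1])
t=get_image("top");cv2.imwrite("pics/top3.png",t[:,:,::-1])
ell(w,p,[100,150,40],[125,255,255],(150,60,400,280),.010,"blue")
o=cv2.imread("pics/w8.png")[:,:,::-1]
cv2.imwrite("pics/m2.png",np.vstack([np.hstack([cv2.resize(o,(400,300)),cv2.resize(w,(400,300))]),np.hstack([cv2.resize(t[245:317,130:226],(400,300)),cv2.resize(t[212:284,262:358],(400,300))])])[:,:,::-1])
E
```

```text
time: 18.2
tool_pos: [0.4174, 0.2804, 0.1806]
ee_rot: [-1.206, 1.202, 1.203]
wrist_force: [0.3, 1.4, -0.1]
opening: 0.0856
t 18.2 tcp [0.4174 0.2804 0.1806] tilt [ 0.007  0.005 -1.   ] jaw deg 89.75 shift/50mm [-0.41 -1.81 -7.12] turn/8deg None
time: 19.45
tool_pos: [0.5074, -0.069, 0.1742]
ee_rot: [-1.201, 1.216, 1.205]
wrist_force: [0.1, 1.0, 0.0]
opening: 0.0856
t 19.45 tcp [ 0.5074 -0.069   0.1742] tilt [-0.004 -0.    -1.   ] jaw deg 89.5 shift/50mm [ 2.88  0.02 -0.14] turn/8deg -0.06
blue px [272.3 187.2] xy [ 0.499  -0.0779] diam 0.1247
```

View pics/m2.png

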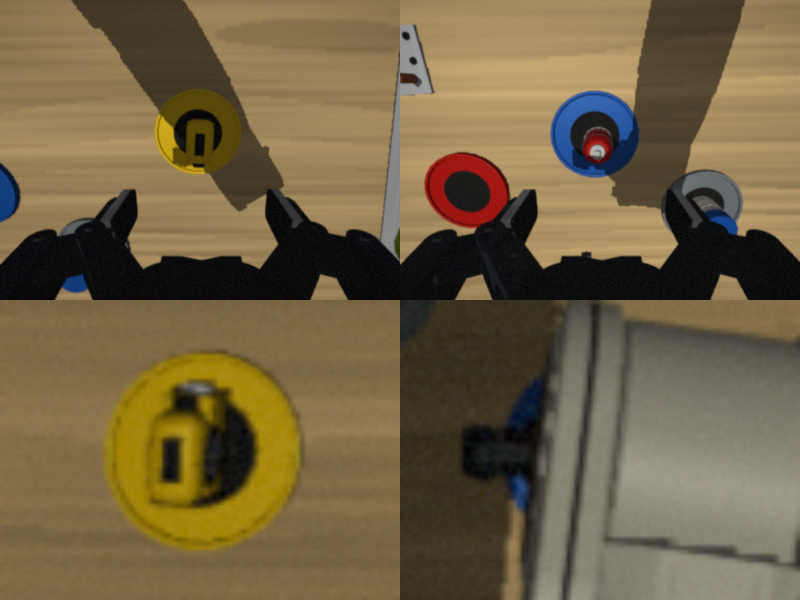

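The tape stands upright in the yellow dish. The cage shank tip is at about (276,213) in the wrist image.

```bash
python3 - <<'E'
from h import *
p=camera_params("wrist");c=ray(p,(276.5,213),.074);print(c)
w=cv2.imread("pics/w9.png")[:,:,::-1].copy()
try:
  ell(w,p,[0,0,120],[180,60,255],(255,195,295,235),.074,"tip")
except Exception as e: print(e)
ell(w,p,[0,150,40],[8,255,255],(250,165,300,240),.055,"cage red")
plan(c,z=.019)
E
```

```text
[ 0.50751732 -0.07032315]
tip px [276.2 211.7] xy [ 0.5064 -0.0705] diam 0.0174
cage red px [276.2 205.2] xy [ 0.506  -0.0708] diam 0.0382
t 19.55 tcp [ 0.5074 -0.0666  0.1747] tilt [-0.003  0.001 -1.   ] jaw deg 89.68 shift/50mm [ 3.11 -0.01 -0.08] turn/8deg None
```

```bash
python3 -m inch '[[1,[0.3,0.02,-0.13],[0,0,0]],[1,[0.6,0,0],[0,0,0]],[1,[0.6,0,0],[0,0,0]],[1,[0.6,0,0],[0,0,0]],[1,[0.5,0,0],[0,0,0]],[1,[0.25,0,0],[0,0,0]],[1,[0.2,0,0],[0,0,0]],[1,[0.06,0,0],[0,0,0]],[1,[0,0,0],[0,0,0]],[1,[0,0,0],[0,0,0]]]';  python3 -m inch '[[0.2,[0,0,0],[0,0,0]],[0.2,[0,0,0],[0,0,0]],[0.2,[0,0,0],[0,0,0]],[0.2,[0,0,0],[0,0,0]],[0.2,[0,0,0],[0,0,0]],[0.2,[0,0,0],[0,0,0]],[0.2,[0,0,0],[0,0,0]],[0.2,[0,0,0],[0,0,0]]]' 50
```

```text
time: 20.55
tool_pos: [0.5084, -0.0732, 0.0218]
ee_rot: [-1.207, 1.21, 1.204]
wrist_force: [-0.1, -0.2, 0.3]
opening: 0.0853
time: 21.35
tool_pos: [0.5079, -0.0735, 0.0214]
ee_rot: [-1.207, 1.211, 1.205]
wrist_force: [-1.7, -1.7, 4.7]
opening: 0.0364
```

```bash
python3 -m inch '[[0.2,[-0.05,0,0],[0,0,0]],[0.2,[-0.1,0,0],[0,0,0]],[0.2,[0,0,0],[0,0,0]],[0.2,[0,0,0],[0,0,0]]]'; python3 - <<'E'
from h import *
p=camera_params("wrist");w=get_image("wrist");cv2.imwrite("pics/w10.png",w[:,:,::-1])
im=get_image("scene");cv2.imwrite("pics/m3.png",np.hstack([cv2.resize(im[140:260,160:320],(400,300)),cv2.resize(w[150:420,100:460],(400,300))])[:,:,::-1])
E
```

```text
time: 21.75
tool_pos: [0.5071, -0.073, 0.028]
ee_rot: [-1.206, 1.212, 1.207]
wrist_force: [-0.6, 0.0, -3.9]
opening: 0.0367
```

View pics/m3.png

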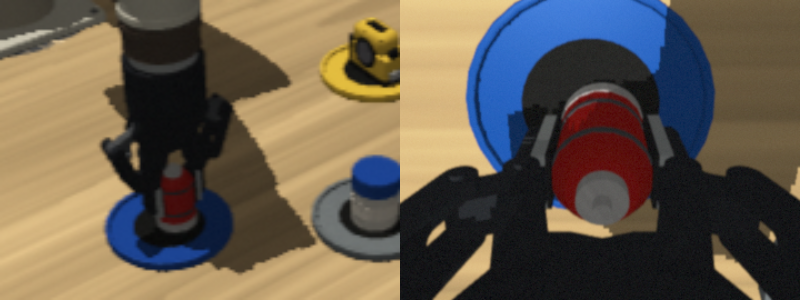

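The cage is held upright and lifted clear. I'll carry it to the red dish.

```bash
python3 -m inch '[[0.2,[-0.3,0,0],[0,0,0]],[0.2,[-0.5,0,0],[0,0,0]],[0.2,[-0.6,0,0],[0,0,0]],[0.2,[-0.4,0,0],[0,0,0]],[0.2,[0,-0.2,-0.5],[0,0,0]],[0.2,[0,-0.25,-0.64],[0,0,0]],[0.2,[0,-0.25,-0.64],[0,0,0]],[0.2,[0,-0.25,-0.64],[0,0,0]],[0.2,[0,-0.25,-0.64],[0,0,0]],[0.2,[0,-0.25,-0.64],[0,0,0]],[0.2,[0,-0.18,-0.42],[0,0,0]],[0.2,[0,0,0],[0,0,0]]]'; python3 -m inch '[[0.2,[0,0,0],[0,0,0]],[0.2,[0,0,0],[0,0,0]]]';python3 - <<'E'
from h import *
plan((.589,-.279),z=.0214)
p=camera_params("wrist");w=get_image("wrist");cv2.imwrite("pics/w11.png",w[:,:,::-1])
ell(w,p,[0,150,40],[8,255,255],(150,60,400,225),.010,"red")
E
```

```text
time: 23.05
tool_pos: [0.5885, -0.2827, 0.1172]
ee_rot: [-1.204, 1.214, 1.203]
wrist_force: [0.1, 0.7, -3.9]
opening: 0.0366
time: 23.25
tool_pos: [0.5873, -0.2784, 0.1177]
ee_rot: [-1.205, 1.211, 1.208]
wrist_force: [-0.2, -0.2, -3.6]
opening: 0.0368
t 23.25 tcp [ 0.5873 -0.2784  0.1177] tilt [-0.002  0.001 -1.   ] jaw deg 89.78 shift/50mm [ 1.93 -0.04 -0.01] turn/8deg None
red px [278.9 209.2] xy [ 0.5863 -0.2801] diam 0.1269
```

```bash
python3 -m inch '[[0.2,[0.2,-0.03,-0.02],[0,0,0]],[0.2,[0.4,0,0],[0,0,0]],[0.2,[0.5,0,0],[0,0,0]],[0.2,[0.4,0,0],[0,0,0]],[0.2,[0.2,0,0],[0,0,0]],[0.2,[0.1,0,0],[0,0,0]],[0.2,[0,0,0],[0,0,0]],[0.2,[0,0,0],[0,0,0]]]'
```

```text
time: 24.1
tool_pos: [0.5903, -0.2807, 0.0294]
ee_rot: [-1.208, 1.211, 1.204]
wrist_force: [-0.4, 0.0, -2.8]
opening: 0.037
```

```bash
python3 -m inch '[[0.2,[0.05,0,0],[0,0,0]],[0.2,[0,0,0],[0,0,0]]]'; python3 -m inch '[[0.2,[0.04,0,0],[0,0,0]],[0.2,[0,0,0],[0,0,0]]]'
```

```text
time: 24.3
tool_pos: [0.5899, -0.2807, 0.0265]
ee_rot: [-1.207, 1.211, 1.205]
wrist_force: [-1.2, 0.1, -3.4]
opening: 0.0366
time: 24.5
tool_pos: [0.5894, -0.2805, 0.0238]
ee_rot: [-1.206, 1.211, 1.206]
wrist_force: [0.4, -0.3, -3.7]
opening: 0.0367
```

```bash
python3 -m inch '[[0.2,[0.04,0,0],[0,0,0]],[0.2,[0,0,0],[0,0,0]]]'; python3 -m inch '[[0.2,[0.03,0,0],[0,0,0]],[0.2,[0,0,0],[0,0,0]]]'
```

```text
time: 24.7
tool_pos: [0.5894, -0.2805, 0.0216]
ee_rot: [-1.206, 1.211, 1.206]
wrist_force: [0.2, -0.5, -3.6]
opening: 0.0364
time: 24.9
tool_pos: [0.5895, -0.2805, 0.0215]
ee_rot: [-1.206, 1.211, 1.205]
wrist_force: [-3.7, 1.4, 3.8]
opening: 0.0363
```

```bash
python3 -m inch '[[0.5,[-0.02,0,0],[0,0,0]],[1,[0,0,0],[0,0,0]],[1,[0,0,0],[0,0,0]],[1,[0,0,0],[0,0,0]],[1,[0,0,0],[0,0,0]],[1,[-0.3,0,0],[0,0,0]],[1,[-0.6,0,0],[0,0,0]],[1,[-0.8,0,0],[0,0,0]],[1,[-0.8,0,0],[0,0,0]],[1,[-0.6,0,0],[0,0,0]],[1,[0,0,0],[0,0,0]]]'; python3 - <<'E'
from h import *
plan((.6215,.0905),z=.2)
p=camera_params("wrist");w=get_image("wrist");cv2.imwrite("pics/w12.png",w[:,:,::-1])
E
python3 -m inch '[[1,[0,0,0.4],[0,0,0]],[1,[0,-0.08,0.7],[0,0,0]],[1,[0,-0.08,0.7],[0,0,0]],[1,[0,-0.08,0.7],[0,0,0]],[1,[0,-0.08,0.7],[0,0,0]],[1,[0,-0.08,0.7],[0,0,0]],[1,[0,-0.08,0.7],[0,0,0]],[1,[0,-0.08,0.7],[0,0,0]],[1,[0,-0.08,0.7],[0,0,0]],[1,[0,0,0.7],[0,0,0]],[1,[0,0,0.5],[0,0,0]],[1,[0,0,0.2],[0,0,0]]]'
python3 -m inch '[[1,[0,0,0],[0,0,0]],[1,[0,0,0],[0,0,0]],[1,[0,0,0],[0,0,0]]]'
python3 - <<'E'
from h import *
p=camera_params("wrist");w=get_image("wrist");cv2.imwrite("pics/w13.png",w[:,:,::-1])
ell(w,p,[105,190,30],[125,255,255],(150,60,400,280),.066,"lid")
plan((.6215,.0905),z=.033)
t=get_image("top")
o=cv2.imread("pics/w12.png")[:,:,::-1]
cv2.imwrite("pics/top4.png",t[:,:,::-1]);cv2.imwrite("pics/m4.png",np.vstack([np.hstack([cv2.resize(o,(400,300)),cv2.resize(w,(400,300))]),np.hstack([cv2.resize(t[245:317,130:226],(400,300)),cv2.resize(t[180:252,336:432],(400,300))])])[:,:,::-1])
E
```

```text
time: 26.0
tool_pos: [0.5924, -0.2819, 0.1827]
ee_rot: [-1.214, 1.207, 1.196]
wrist_force: [0.0, 0.6, 0.3]
opening: 0.0857
t 26.0 tcp [ 0.5924 -0.2819  0.1827] tilt [ 0.01  -0.005 -1.   ] jaw deg 89.75 shift/50mm [-0.38 -0.55  7.45] turn/8deg None
time: 27.25
tool_pos: [0.6213, 0.0927, 0.1741]
ee_rot: [-1.207, 1.212, 1.212]
wrist_force: [0.8, -0.6, -0.3]
opening: 0.0853
time: 27.55
tool_pos: [0.6229, 0.0879, 0.176]
ee_rot: [-1.205, 1.213, 1.205]
wrist_force: [0.4, -0.5, 0.0]
opening: 0.0854
lid px [225.  147.2] xy [0.5701 0.0428] diam 0.1313
t 27.6 tcp [0.6231 0.0879 0.1762] tilt [-0. -0. -1.] jaw deg 89.63 shift/50mm [2.86 0.03 0.05] turn/8deg None
```

View pics/m4.png

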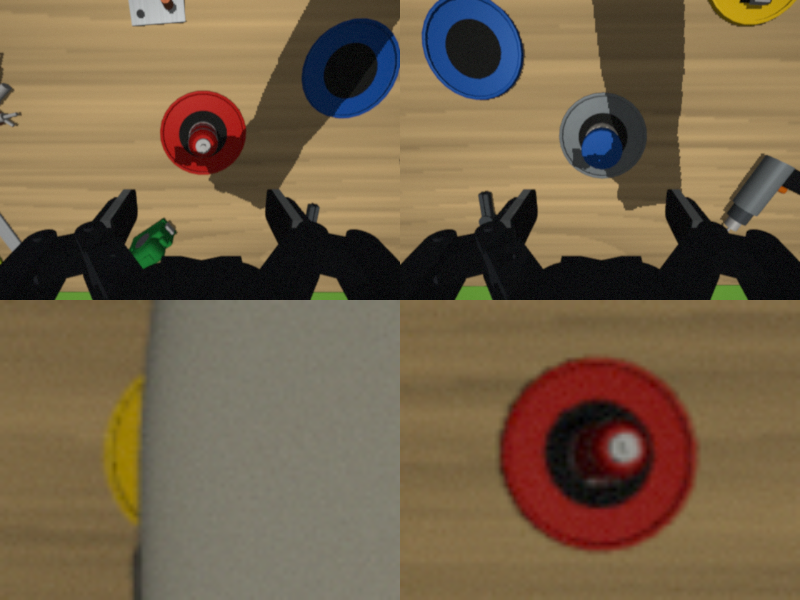

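The cage stands in the red dish, and the jar is in the grey dish with its lid at about (281,206). The drill bit tip is at about (458,319), so I'll check its distance.

```bash
python3 - <<'E'
from h import *
p=camera_params("wrist");w=cv2.imread("pics/w13.png")[:,:,::-1].copy()
j=ell(w,p,[100,150,30],[125,255,255],(250,170,320,240),.066,"lid")
ell(w,p,[80,0,30],[180,70,160],(215,125,350,255),.010,"grey")
print("bit tip",ray(p,(458,319),.02))
plan(j,z=.033)
E
```

```text
lid px [282.3 207.6] xy [0.6218 0.089 ] diam 0.0499
grey px [284.  189.1] xy [0.6179 0.0909] diam 0.1248
bit tip [0.76832943 0.28879296]
t 27.65 tcp [0.6232 0.0879 0.1763] tilt [-0. -0. -1.] jaw deg 89.63 shift/50mm [2.87 0.03 0.02] turn/8deg None
```

```bash
python3 -m inch '[[1,[0.3,0.02,0.02],[0,0,0]],[1,[0.6,0,0],[0,0,0]],[1,[0.6,0,0],[0,0,0]],[1,[0.6,0,0],[0,0,0]],[1,[0.35,0,0],[0,0,0]],[1,[0.25,0,0],[0,0,0]],[1,[0.15,0,0],[0,0,0]],[1,[0,0,0],[0,0,0]],[1,[0,0,0],[0,0,0]]]';  python3 -m inch '[[0.3,[0,0,0],[0,0,0]],[0.3,[0,0,0],[0,0,0]],[0.3,[0,0,0],[0,0,0]],[0.3,[0,0,0],[0,0,0]],[0.3,[0,0,0],[0,0,0]],[0.3,[0,0,0],[0,0,0]],[0.3,[0,0,0],[0,0,0]],[0.3,[0,0,0],[0,0,0]]]' 45; python3 -m inch '[[0.3,[-0.05,0,0],[0,0,0]],[0.3,[-0.1,0,0],[0,0,0]],[0.3,[0,0,0],[0,0,0]],[0.3,[0,0,0],[0,0,0]]]'
```

```text
time: 28.55
tool_pos: [0.623, 0.0903, 0.0348]
ee_rot: [-1.206, 1.21, 1.205]
wrist_force: [-0.4, 0.3, 0.3]
opening: 0.0856
time: 29.35
tool_pos: [0.623, 0.0904, 0.035]
ee_rot: [-1.207, 1.21, 1.204]
wrist_force: [-0.3, -1.1, 5.6]
opening: 0.0482
time: 29.75
tool_pos: [0.6219, 0.0905, 0.041]
ee_rot: [-1.206, 1.212, 1.206]
wrist_force: [0.7, 0.8, -2.1]
opening: 0.048
```

```bash
python3 -m inch '[[0.3,[-0.3,0,0],[0,0,0]],[0.3,[-0.5,0,0],[0,0,0]],[0.3,[-0.6,0,0],[0,0,0]],[0.3,[-0.4,0,0],[0,0,0]],[0.3,[0,0.3,-0.4],[0,0,0]],[0.3,[0,0.4,-0.55],[0,0,0]],[0.3,[0,0.4,-0.55],[0,0,0]],[0.3,[0,0.4,-0.55],[0,0,0]],[0.3,[0,0.4,-0.55],[0,0,0]],[0.3,[0,0.3,-0.47],[0,0,0]],[0.3,[0,0.2,-0.3],[0,0,0]],[0.3,[0,0,0],[0,0,0]]]'; python3 -m inch '[[0.3,[0,0,0],[0,0,0]],[0.3,[0,0,0],[0,0,0]]]';python3 - <<'E'
from h import *
plan((.502,-.078),z=.035)
s,M=tool();p=camera_params("wrist");w=get_image("wrist");cv2.imwrite("pics/w14.png",w[:,:,::-1])
print(ray(p,(282,294),s["tool_pos"][2]+.031))
ell(w,p,[100,120,30],[125,255,255],(150,60,420,218),.010,"blue(partial)")
E
```

```text
time: 30.95
tool_pos: [0.4996, -0.0792, 0.1311]
ee_rot: [-1.203, 1.214, 1.205]
wrist_force: [-0.0, -0.1, -1.7]
opening: 0.048
time: 31.15
tool_pos: [0.5019, -0.077, 0.1313]
ee_rot: [-1.206, 1.21, 1.206]
wrist_force: [0.2, 0.9, -2.0]
opening: 0.0477
t 31.15 tcp [ 0.5019 -0.077   0.1313] tilt [ 0.  0. -1.] jaw deg 89.79 shift/50mm [ 1.93 -0.   -0.02] turn/8deg None
[ 0.49734091 -0.07651978]
blue(partial) px [279.3 201.6] xy [ 0.4981 -0.0786] diam 0.1257
```

View pics/w14.png

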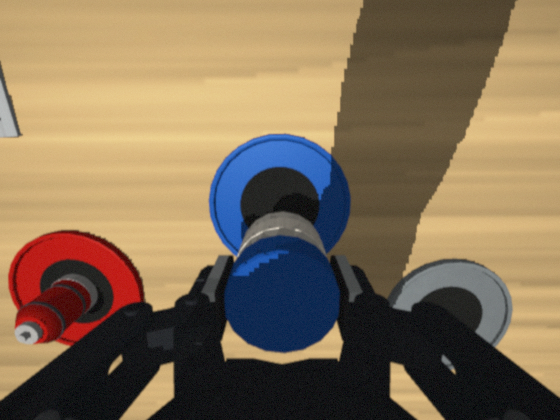

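The jar is held upright, the blue dish at (280,202) is empty, the cage is in the red dish and the grey dish is empty. The TCP is over the blue dish centre to within about 2 mm, so I'll lower it.

```bash
python3 -m inch '[[0.3,[0.2,0,-0.02],[0,0,0]],[0.3,[0.4,0,0],[0,0,0]],[0.3,[0.5,0,0],[0,0,0]],[0.3,[0.4,0,0],[0,0,0]],[0.3,[0.2,0,0],[0,0,0]],[0.3,[0.1,0,0],[0,0,0]],[0.3,[0,0,0],[0,0,0]],[0.3,[0,0,0],[0,0,0]]]'; python3 -m inch '[[0.3,[0.05,0,0],[0,0,0]],[0.3,[0,0,0],[0,0,0]]]'; python3 -m inch '[[0.3,[0.04,0,0],[0,0,0]],[0.3,[0,0,0],[0,0,0]]]'
```

```text
time: 32.0
tool_pos: [0.5022, -0.0786, 0.042]
ee_rot: [-1.207, 1.21, 1.205]
wrist_force: [0.5, -0.0, -1.8]
opening: 0.0483
time: 32.2
tool_pos: [0.5018, -0.0787, 0.0393]
ee_rot: [-1.207, 1.211, 1.205]
wrist_force: [-0.1, -0.5, -1.6]
opening: 0.0478
time: 32.4
tool_pos: [0.5013, -0.0786, 0.0368]
ee_rot: [-1.206, 1.211, 1.206]
wrist_force: [0.1, 0.6, -1.5]
opening: 0.0478
```

```bash
python3 -m inch '[[0.3,[0.04,0,0],[0,0,0]],[0.3,[0,0,0],[0,0,0]]]'; python3 -m inch '[[0.3,[0.02,0,0],[0,0,0]],[0.3,[0,0,0],[0,0,0]]]'
```

```text
time: 32.6
tool_pos: [0.5016, -0.0787, 0.035]
ee_rot: [-1.206, 1.211, 1.205]
wrist_force: [-0.6, -1.0, 0.5]
opening: 0.0484
time: 32.8
tool_pos: [0.5017, -0.0787, 0.035]
ee_rot: [-1.207, 1.211, 1.205]
wrist_force: [-3.4, -0.2, 7.2]
opening: 0.0482
```

```bash
python3 -m inch '[[0.5,[-0.02,0,0],[0,0,0]],[1,[0,0,0],[0,0,0]],[1,[0,0,0],[0,0,0]],[1,[0,0,0],[0,0,0]],[1,[0,0,0],[0,0,0]],[1,[-0.3,0,0],[0,0,0]],[1,[-0.6,0,0],[0,0,0]],[1,[-0.8,0,0],[0,0,0]],[1,[-0.8,0,0],[0,0,0]],[1,[-0.6,0,0],[0,0,0]],[1,[0,0.5,0],[0,0,0]],[1,[0,0.6,0],[0,0,0]]]'; python3 -m inch '[[1,[-0.4,0.6,0],[0,0,0]],[1,[-0.4,0.6,0],[0,0,0]],[1,[0,0.6,0],[0,0,0]],[1,[0,0.4,0],[0,0,0]],[1,[0,0,0],[0,0,0]],[1,[0,0,0],[0,0,0]]]'; python3 - <<'E'
from h import *
t=get_image("top");q=camera_params("top");cv2.imwrite("pics/top5.png",t[:,:,::-1]);s=get_image("scene")
cv2.imwrite("pics/m5.png",np.hstack([cv2.resize(t[100:310,130:410],(440,330)),cv2.resize(s[140:320,130:370],(360,330))])[:,:,::-1])
for n,a in dict(y=([18,160,90],[32,255,255],(150,250,210,312),.01),r=([0,150,70],[8,255,255],(352,185,415,248),.01),b=([100,120,60],[120,255,255],(280,215,340,280),.01),lid=([105,200,40],[125,255,130],(290,228,332,270),.066)).items(): ell(t,q,*a,n)
E
```

```text
time: 34.0
tool_pos: [0.4475, -0.0785, 0.191]
ee_rot: [-1.208, 1.209, 1.203]
wrist_force: [-0.3, -0.1, -0.1]
opening: 0.0851
time: 34.6
tool_pos: [0.3369, -0.078, 0.2301]
ee_rot: [-1.207, 1.21, 1.204]
wrist_force: [-0.4, -0.3, 0.2]
opening: 0.0852
y px [178.1 280.8] xy [0.4124 0.2771] diam 0.1273
r px [383.1 216.6] xy [ 0.5893 -0.2783] diam 0.1278
b px [309.3 248.4] xy [ 0.5018 -0.0774] diam 0.1247Traceback (most recent call last):
  File "<stdin>", line 4, in <module>
  File "h.py", line 24, in ell
    h=blob(im,lo,hi,win);e=cv2.fitEllipse(h);c=ray(p,e[0],z)
  File "h.py", line 13, in blob
    return cv2.convexHull(np.vstack([x for x in c if len(x)>4]))
                          ~~~~~~~~~^^^^^^^^^^^^^^^^^^^^^^^^^^^^
    return _nx.concatenate(arrs, 0, dtype=dtype, casting=casting)
           ~~~~~~~~~~~~~~~^^^^^^^^^^^^^^^^^^^^^^^^^^^^^^^^^^^^^^^
ValueError: need at least one array to concatenate
```

View pics/m5.png

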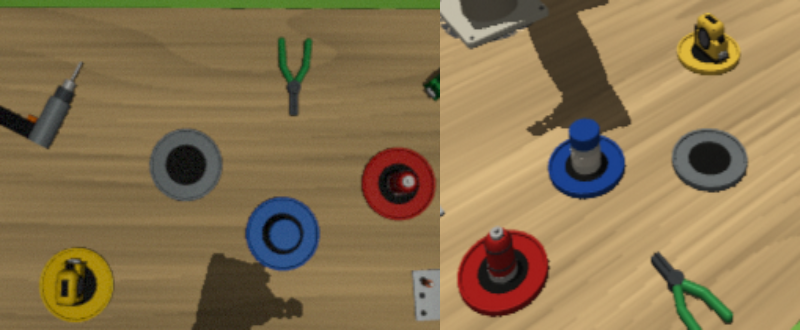

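All three tools stand in their own dishes and the grey dish is empty. The lid is at about (311.4,249), the shank tip at (389.7,215.8) and the tape top at about (174,281). I'll do one numeric check of the centring.

```bash
python3 - <<'E'
from h import *
t=cv2.imread("pics/top5.png")[:,:,::-1].copy();q=camera_params("top")
for n,u,z,d in(("jar",(311.4,249),.066,(.5018,-.0774)),("cage",(389.7,215.8),.074,(.5893,-.2783))):
    c=ray(q,u,z);print(n,c.round(4),"off mm",((c-d)*1e3).round(1))
# tape, from wrist picture and placement: top deck yellow extents
m=t[262:300,160:200];cv2.imwrite("pics/tp.png",cv2.resize(m,(600,570),interpolation=cv2.INTER_CUBIC)[:,:,::-1])
E
```

```text
jar [ 0.5014 -0.0791] off mm [-0.4 -1.7]
cage [ 0.5874 -0.2786] off mm [-1.9 -0.3]
```

View pics/tp.png

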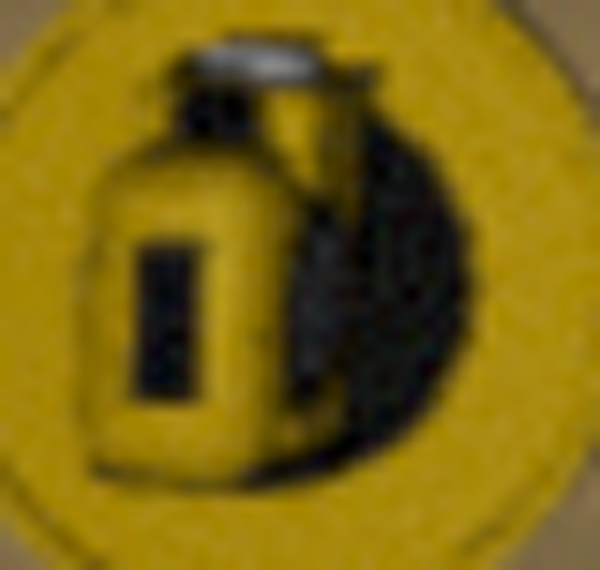

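```bash
python3 - <<'E'
from h import *
q=camera_params("top")
for z in(.045,.06,.066): print(z,"rear",ray(q,(172.1,294),z).round(4),"front(deck)",ray(q,(172.5,271.3),z).round(4))
print("hook tip",ray(q,(177,265.5),.03).round(4),ray(q,(177,265.5),.02).round(4))
E
```

```text
0.045 rear [0.3819 0.282 ] front(deck) [0.4405 0.2826]
0.06 rear [0.384  0.2776] front(deck) [0.4417 0.2783]
0.066 rear [0.3849 0.2759] front(deck) [0.4422 0.2765]
hook tip [0.4546 0.2754] [0.4539 0.2782]
```

```bash
python3 -c "
from workcell import *
print(sign_off())"
```

```text
the job is handed in; nothing more can be done
None
```

The job is handed in: I parked the jar in grey, then moved the tape to yellow, the cage to red and the jar from grey to blue. I set each tool down until the wrist felt the floor, then released it. It took about 35 s of robot time.

**Last checks (top and scene pictures):** All three tools stand upright in their own dishes and the grey dish is empty. The gripper is open and clear of everything. The drill and pliers look undisturbed, and so does the visible edge of the plate; I checked these only by eye.

**Centring:**

| Tool | Offset from dish middle (limit 15 mm) |
|---|---|
| Jar | about 2 mm |
| Cage | about 2 mm |
| Tape | 5–7 mm toward its hook end, the least certain |

**Failed or disagreed:**
- One automatic lid fit failed in the final picture, so I read the lid's position by eye.
- The wrist and top cameras differed by 2–4 mm.
- The cage gripped at 36.4 mm where 38 mm was expected, but it held firmly.

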